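# Extend the bench riser's shelf board and hold it down

### The arm

A 6-joint arm with a two-finger parallel gripper is mounted at the origin on the work surface. World frame = base frame: x ahead of the robot, y to its left, z up, the work surface at z = 0. Lengths are in m, angles in rad, forces in N, time in s.
With the tool pointing down it reaches from about 0.35 to 0.85 m from the base axis. Payload 8.1 kg.
Tool frame: the origin (TCP) lies midway between the tips of the shut fingers; the grasp point (between the pads) lies 19 mm behind it; z points along the fingers, y is the direction in which the jaws open and shut (so a half turn about z gives the same grasp; the last joint's range is limited). The gripper opens to 93 mm and grips with 3 to 60 N. Pads are 15 mm wide; open, the fingers measure 128 mm over their backs; the gripper's body (75 mm by 188 mm) begins 65 mm behind the grasp point.
Start: joints at [-1.315, 0.13, 1.488, -0, 1.523, -0.085], TCP at [0.201, -0.565, 0.219] pointing down, gripper open.
Joint ranges: [-2.96, 2.96], [-0.89, 2.26], [0.02, 2.5], [-1.34, 4.48], [0, 2.73], [-2.66, 2.66]. Speed limits (rad/s): [2.39, 2.39, 2.79, 3.14, 3.14, 3.14].

### API

Orientations are given as a rotation vector (axis times angle).
In Python, from plant import robot, optics, ticket gives the robot as it stands.
- The arm moves only by the tool send_rows, never from a script. Its argument "targets" is a list of rows, each a list of 3 entries, a list of its own where there are three numbers: the opening, from -1 (shut) to 1 (fully open), then the shift along the tool's x, y, z in mm, then the turn about the tool's z in rad. A call has 1 to 12 rows; each row shifts and turns the commanded pose from where the row before left it, along the tool's axes as they then stand; what a row does not reach is not made up. A row lasts 1/10 s, in which the tool goes at most 50 mm and 8.59 degrees, less where a joint would pass 70% of its speed; a pose out of reach is approached as far as the arm can. A call with a gripper value outside its range is refused whole. The fingers move at their own pace and stop on an object; "newtons" is the grip in N (left out, the last holds). Time passes only in rows, so rows that do not move let the fingers close. It gives the time, the measured TCP pose, the force and the opening at its end, in the units of the state.
- robot.read_state(): the state, without advancing time (a new reading comes with each control period).
- optics.read_camera(name): name is "side" or "top" or "wrist"; returns a dict with "color" (420x560x3 uint8, red, green, blue), "K" (3x3 intrinsics, pixels), "position" and "orientation" of the camera in the world. Camera axes: x right, y up, looking along -z (the intrinsics and any distortion apply to the point x, -y, -z); pixel columns grow to the right and rows downward; lengths in m; the calibration is good to about 2 mm. The wrist camera is an equidistant fisheye: a pixel r from the principal point sees the ray r / f radians off the axis. A picture is of the moment at which its call begins. There is no depth.
- ticket.close_job(): hands the job in, once; it reports no verdict.
Trained networks look in the newest picture that a camera, given by its name, has taken for a name from the list of things; names that differ only in an ending like _2 or _b are one class to them, and where a whole thing is asked for, a point or a joint stands for the part that bears it (a point fixed in the world has none). Each returns a list of dicts, best first, with "confidence" (0 to 1); they miss things now and then, are a little off and sometimes report something else, mostly with a low value. They report only what shows in the picture. A call takes as long as a camera call. They do not tell look-alikes from the thing itself.
- optics.cut_out(camera, name): "region" (420x560 bool, what is visible of it) and "point" ([column, row] in pixels, amid what is visible of it).
The state is a dict: "t": time; "q": joint angles; "dq": joint speeds; "joint_torque": joint torques, N m; "tool_pos": TCP position; "orientation": TCP orientation; "force": force on the tool from outside, world axes, zero at the start; "wrist_torque": the same for the moment, N m; "opening": finger opening in m.
Only numpy, scipy, OpenCV 4.12 (cv2) and the standard library are available. Lean on these libraries where they do the work, as an engineer would, in place of code of your own. Each camera call takes 0.05 s, during which the arm holds its last target.

### The job

I am lengthening the small shelf riser on the instrument bench: slide its lipped shelf board out over the end frame, towards the side where the loose third leg frame lies, until the black line across the board is straight above the outer face of that end frame, the board flat and square on the riser. It is then past its balance point and tips if let go, so finish while still holding it down there, steady, for me to fit the leg. Leave the leg frame, screwdriver, bottle and vial rack where they are.

Things in the scene. Friction and masses are not known exactly. Their poses are not given: they have to be found in the camera images.
- stand: Fixed riser: two grey leg frames of 25 mm square tube, inverted Us 210 mm deep (along x; foot plates stick out 17 mm more), 120 mm high, 190 mm apart over their outer faces (along y), tied by low rails. Origin on the bench at its middle, z up, -y = outward. The board lies on the two frame tops (z = 120 mm); the end frame to overhang is the one at -y, outer face at y = -95 mm.
- frame_edge (a point): Middle of the end frame's top outer edge, 120 mm above the bench, in the plane of its outer face; axes as the riser's. The black line must come straight above this face.
- board: Loose cream laminate board, 460 (y) x 160 (x) x 16 mm, 0.6 to 1 kg. Origin: middle of its underside, also its balance point; z up, -y end slides outward. At the start within 2 deg of parallel to the riser; only friction holds it. Along its whole +x edge stands a darker wooden lip, 12 mm thick, 30 mm high above the board's top, faces 68 and 80 mm from the middle; it can be pinched from above.
- line (a point): Middle of the black line (3 mm wide) straight across the board's top (and over the lip and the opposite edge); on the top face, 270 mm from the board's outer (-y) end, 190 mm from its inner end. With the line above the end frame's outer face, the inner end is flush with the other frame's outer face.
- lip_inner (a point): A handy place to hold: middle of the lip's top face, 46 mm above the board's underside, 80 mm from the board's inner (+y) end, so 110 mm inward of the black line. The lip runs along the board's y and is 12 mm thick along x.
- leg_frame: Loose third leg frame of the same 25 mm tube, lying flat on the bench near where the board will overhang, 25 mm high, about 250 by 120 mm, 0.6 kg. Origin at the middle of its outline on the bench. To be left where it lies.
- bottle: Capped amber bottle, 72 mm wide, 150 mm tall, 0.45 kg, standing on the bench beyond the riser. Origin under its middle. To be left standing.
- driver: Screwdriver with a black handle, 190 mm long, lying on the bench beyond the riser; origin near its middle. To be left where it lies.
- vial_rack: Grey plastic rack of capped glass vials, 70 by 130 mm, 76 mm high, on the bench beyond the riser. Origin under its middle. To be left where it is.
Things that resemble listed ones, but are neither listed nor needed, are in the scene too. What is shaped like the bottle but blue or yellow is not meant. There is more than one size of the driver; the job needs the smaller.

How it is judged:
On the way:
1. the robot has slid the board at least 40 mm, lying flat (distance of line from where it was at the start of the episode above 0.04 m and angle between board's own z axis and vertical below 0.06 rad and contact force between any of the fingers, the arm and board above 0.5 N), for 0.1 s.
At the end, for the whole second after the job is handed in: Line within 6 mm of the plane of the end frame's outer face; board centred within 20 mm, square within 3.4 deg, level within 2 deg, still, resting on the riser, touched by the robot and by no loose thing; leg frame, bottle, driver, rack within 20 mm of their starts, bottle upright (y of line in the frame of stand between -0.101 and -0.089 m and x of line in the frame of stand between -0.02 and 0.02 m and angle between the y axis of board and the y axis of stand, either way round below 0.06 rad and angle between board's own z axis and vertical below 0.035 rad and contact force between board and stand above 1 N and contact force between any of the fingers, the arm and board above 0.5 N and linear speed of board below 0.01 m/s and contact force between board and leg_frame below 0.1 N and contact force between board and bottle below 0.1 N and contact force between board and driver below 0.1 N and contact force between board and vial_rack below 0.1 N and distance of each of leg_frame, bottle, driver, vial_rack from where it was at the start of the episode below 0.02 m and angle between bottle's own z axis and vertical below 0.1 rad); the arm keeps its last pose, push and grip.
It fails at once if the board tips (angle between board's own z axis and vertical above 0.15 rad).
It fails at once if a bystander is knocked away (distance of any of leg_frame, bottle, driver, vial_rack from where it was at the start of the episode above 0.04 m).
It also fails if it takes over 38 s, if anything falls off the work surface, if the arm or the gripper's body presses on something with over 40 N, if the wrist force passes 120 N, or if a joint passes its speed limit or range.

## Working session

There is one attempt and no reset: what is moved stays moved. The work goes in short steps, Python scripts to look and compute and a tool call to move; the robot and the scene stay as the last step left them, time stands still between calls to the robot, and variables do not carry over. Pictures are saved under pics/ and viewed, and the job is handed in when it is done.

Besides the shell and the picture viewer there is one more tool, called after ">>>" as name(argument=value, ...), one argument or row to a line, values as JSON. send_rows: Moves the arm, as the interface text tells. Its arguments: {"type":"object","properties":{"targets":{"type":"array","items":{"type":"array"}},"newtons":{"type":"number"}},"required":["targets"]}

```bash
ls; mkdir -p pics
python3 - <<'E'
from plant import robot, optics, ticket
import cv2,numpy as np
s=robot.read_state();print({k:np.round(v,3).tolist() for k,v in s.items()})
for n in ["side","top","wrist"]:
    c=optics.read_camera(n); cv2.imwrite(f"pics/{n}0.png",c["color"][:,:,::-1]); print(n,c["K"],c["position"],c["orientation"])
E
```

```text
pics
{'t': 0.0, 'q': [-1.315, 0.131, 1.489, -0.0, 1.523, -0.085], 'dq': [0.002, 0.001, 0.002, 0.0, 0.002, 0.0], 'joint_torque': [0.001, -55.984, -49.176, 0.077, 0.036, -0.0], 'tool_pos': [0.2, -0.565, 0.218], 'orientation': [-3.094, -0.532, 0.0], 'force': [0.2, -0.3, 0.129], 'wrist_torque': [0.016, -0.014, 0.045], 'opening': 0.093}
side [[407.03608949   0.         279.21601531]
 [  0.         407.03608949 209.12738976]
 [  0.           0.           1.        ]] [0.19765727 0.88123808 0.75091055] [ 0.28418301 -1.28505829 -2.40213403]
top [[447.08147011   0.         277.03951285]
 [  0.         447.08147011 215.13942456]
 [  0.           0.           1.        ]] [0.50645922 0.04345559 1.29100462] [ 0.06332222 -0.02616161 -1.57210409]
wrist [[325.1922621    0.         275.82241218]
 [  0.         325.1922621  208.83668719]
 [  0.           0.           1.        ]] [ 0.26775199 -0.54059539  0.38492495] [-0.23133711  0.16458763 -1.22183648]
```

View pics/side0.png

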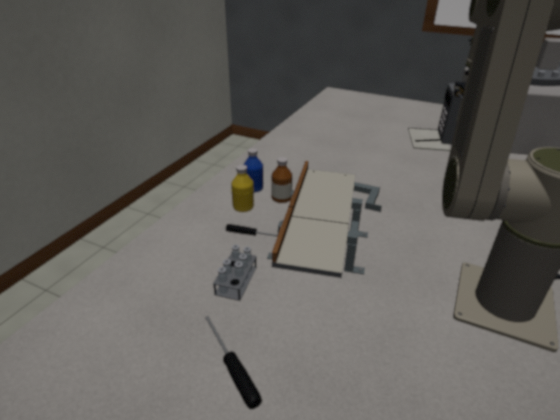

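View pics/top0.png

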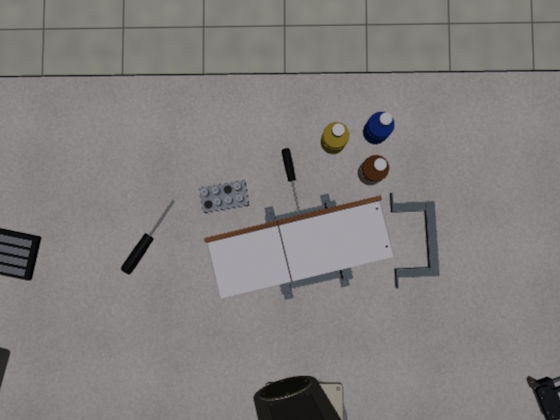

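View pics/wrist0.png

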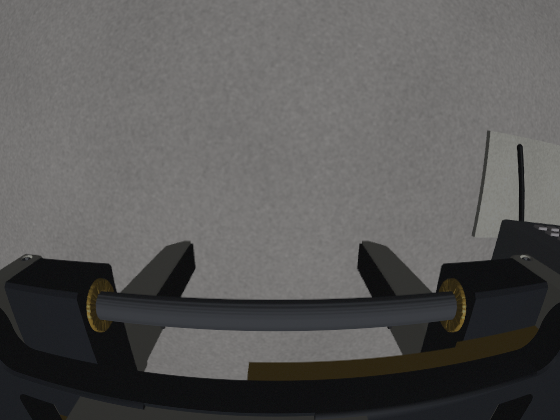

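Run:
```python
import cv2
t=cv2.imread("pics/top0.png"); c=t[160:320,190:450]; c=cv2.resize(c,None,fx=3,fy=3,interpolation=cv2.INTER_CUBIC); c=cv2.convertScaleAbs(c,alpha=1.4,beta=20);cv2.imwrite("pics/top0c.png",c)
t=cv2.imread("pics/side0.png"); c=t[140:300,200:400]; c=cv2.resize(c,None,fx=3.7,fy=3.7,interpolation=cv2.INTER_CUBIC);c=cv2.convertScaleAbs(c,alpha=1.6,beta=30); cv2.imwrite("pics/side0c.png",c)
```

```text
(no output)
```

View pics/top0c.png

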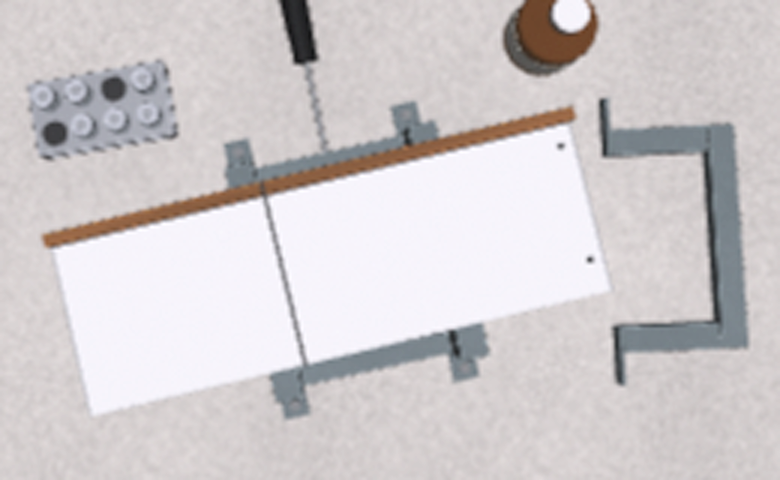

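View pics/side0c.png

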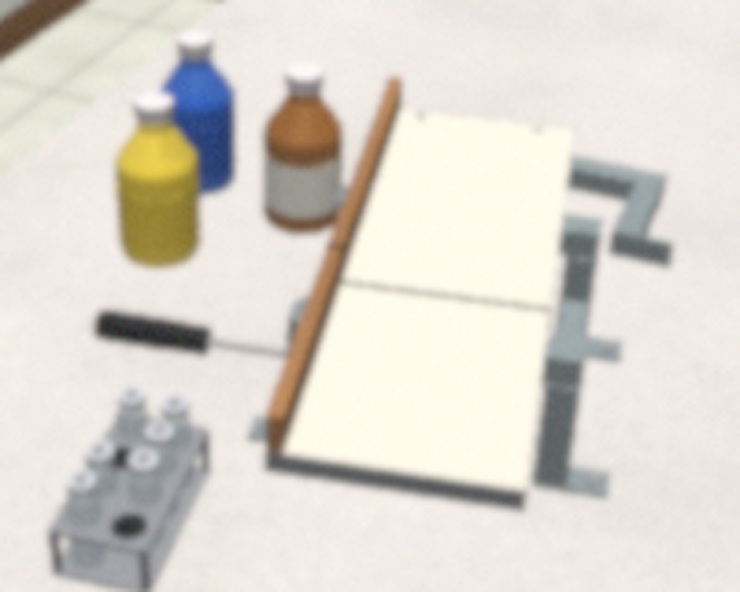

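```bash
cat > h.py <<'E'
import numpy as np
from scipy.spatial.transform import Rotation as R
from scipy.optimize import least_squares
CAM={"side":(407.036,279.216,209.127,[0.19765727,0.88123808,0.75091055],[0.28418301,-1.28505829,-2.40213403]),
"top":(447.0815,277.0395,215.1394,[0.50645922,0.04345559,1.29100462],[0.06332222,-0.02616161,-1.57210409])}
def proj(n,P):
    f,cx,cy,p,o=CAM[n]; q=(np.atleast_2d(P)-p)@R.from_rotvec(o).as_matrix()
    return np.c_[cx+f*q[:,0]/-q[:,2], cy+f*q[:,1]/q[:,2]]
def back(n,uv,z):
    f,cx,cy,p,o=CAM[n]; d=R.from_rotvec(o).as_matrix()@[(uv[0]-cx)/f,-(uv[1]-cy)/f,-1]
    p=np.array(p); return p+d*(z-p[2])/d[2]
def world(pose,P): # x,y,yaw,z
    c,s=np.cos(pose[2]),np.sin(pose[2]);P=np.atleast_2d(P)
    return np.c_[pose[0]+c*P[:,0]-s*P[:,1],pose[1]+s*P[:,0]+c*P[:,1],P[:,2]+pose[3]]
def fit(obs,x0,fixz=None):
    # obs: (cam,(u,v),(x,y,z)) 
    def r(a):
        a=list(a)+([fixz] if fixz is not None else [])
        return np.concatenate([proj(n,world(a,p))[0]-uv for n,uv,p in obs])
    s=least_squares(r,x0[:3] if fixz is not None else x0,loss='soft_l1'); return s.x, r(s.x).reshape(-1,2)
T=lambda u,v:(190+(u+.5)/3-.5,160+(v+.5)/3-.5)
S=lambda u,v:(200+(u+.5)/3.7-.5,140+(v+.5)/3.7-.5)
E
python3 - <<'E'
from h import *
np.set_printoptions(precision=4,suppress=True)
B=[("top",T(92,415),(-.08,.23,.016)),("top",T(611,290),(-.08,-.23,.016)),("top",T(575,107),(.08,-.23,.046)),("top",T(43,235),(.08,.23,.046)),
("top",T(306,366),(-.08,.04,.016)),
("side",S(523,491),(-.08,.23,.016)),("side",S(573,128),(-.08,-.23,.016)),("side",S(550,309),(-.08,.04,.016)),("side",S(341,284),(.068,.04,.016)),("side",S(269,410),(.08,.23,.046)),]
b,r=fit(B,[.5,0,.2,.12]);print("board",b,"\n",r)
St=[("top",T(438,122),(.105,-.095,.12)),("top",T(488,354),(-.105,-.095,.12)),("side",S(601,220),(-.105,-.095,.12)),("side",S(545,384),(-.105,.095,.12)),("side",S(581,384),(-.105,.095,.12))]
St=St[:3]
s,r=fit(St,[.5,0,.2,0],0.0);print("stand",s,"\n",r)
s=list(s)+[0]
# predictions
P=[[-.105,.095,.12],[.105,.095,.12],[-.105,.07,.12],[.105,-.095,.12]]
print("pred top",[(3*(u-190),3*(v-160)) for u,v in proj("top",world(s,P))])
print("pred side",[(3.7*(u-200),3.7*(v-140)) for u,v in proj("side",world(s,P))])
L=world(b,[[0,.04,.016]])[0]; c,sn=np.cos(s[2]),np.sin(s[2]); d=L[:2]-s[:2]
print("line",L,"in stand",c*d[0]+sn*d[1],-sn*d[0]+c*d[1]); print("lip_inner",world(b,[[.074,.15,.046]]))
E
```

```text
board [0.4907 0.013  0.2346 0.1208] 
 [[-0.5708  0.055 ]
 [ 1.0563 -0.1323]
 [ 0.0136 -0.8818]
 [-0.3576 -0.7   ]
 [ 0.0595 -0.8597]
 [ 1.1851  0.2388]
 [ 0.9979 -0.1806]
 [ 0.5404  0.2422]
 [ 0.7469 -0.4833]
 [-0.8426  1.0216]]
stand [ 0.4937 -0.01    0.2004] 
 [[-0.1715 -1.4451]
 [ 0.0104  0.2381]
 [ 0.8737  0.0285]]
pred top [(np.float64(271.7061517104099), np.float64(397.4909264977697)), (np.float64(223.5863084048479), np.float64(160.41956175638788)), (np.float64(299.99099212970503), np.float64(391.74049513284075)), (np.float64(436.4856058068392), np.float64(116.6648368259363))]
pred side [(np.float64(579.6178908298377), np.float64(362.8649821484171)), (np.float64(281.99726122053306), np.float64(315.4299513431198)), (np.float64(583.0675406835398), np.float64(341.49687112473185)), (np.float64(341.7086537720593), np.float64(182.26066424360292))]
line [0.4814 0.0519 0.1368] in stand 0.00025162525583706 0.06308676573438088
lip_inner [[0.5278 0.1761 0.1668]]
```

>>> send_rows(
  targets=[
    [1,[0,0,-5],-0.1465],
    [1,[0,0,-5],-0.1465],
    [1,[0,0,-5],-0.1465],
    [1,[0,0,-5],-0.1465],
    [1,[0,0,-5],-0.1465],
    [1,[0,0,-5],-0.1465],
    [1,[0,0,-5],-0.1465],
    [1,[0,0,-5],-0.1465],
    [1,[0,0,-5],-0.1465],
    [1,[0,0,-5],-0.1465],
    [1,[0,0,0],0],
  ],
  newtons=40,
)

```text
t: 1.25
tool_pos: [0.2006, -0.5657, 0.2691]
orientation: [1.942, 2.468, -0.001]
force: [-0.7, 0.0, -0.4]
opening: 0.093
```

```bash
cat >> h.py <<'E'
def delta(target,yaw=None):
    from plant import robot
    s=robot.read_state(); M=R.from_rotvec(s["orientation"]).as_matrix()
    d=M.T@(np.array(target)-s["tool_pos"])*1000
    print("t",s["t"],"pos",np.round(s["tool_pos"],4),"tooly yaw",np.arctan2(M[1,1],M[0,1]),"z",np.round(M[:,2],3),"F",np.round(s["force"],1),"open",s["opening"],"q",np.round(s["q"],2))
    print("delta tool mm",np.round(d,1)); return d
E
python3 -c "
from h import *
delta([.5278,.1761,.23])"
```

```text
t 1.25 pos [ 0.2006 -0.5657  0.2691] tooly yaw 0.23746092809882738 z [ 0.    -0.001 -1.   ] F [-0.7  0.  -0.4] open 0.0929714031428673 q [-1.32  0.11  1.41 -0.    1.61 -1.55]
delta tool mm [644.1 492.5  38.7]
```

>>> send_rows(
  targets=[
    [1,[32,24.5,0],0],
    [1,[32,24.5,0],0],
    [1,[32,24.5,0],0],
    [1,[32,24.5,0],0],
    [1,[32,24.5,0],0],
    [1,[32,24.5,0],0],
    [1,[32,24.5,0],0],
    [1,[32,24.5,0],0],
    [1,[32,24.5,0],0],
    [1,[32,24.5,0],0],
    [1,[32,24.5,0],0],
    [1,[32,24.5,0],0],
  ],
)

```text
t: 2.45
tool_pos: [0.3973, -0.1219, 0.2683]
orientation: [1.952, 2.461, 0.0]
force: [0.5, 0.8, 0.7]
opening: 0.0931
```

>>> send_rows(
  targets=[
    [1,[32,24.5,0],0],
    [1,[32,24.5,0],0],
    [1,[32,24.5,0],0],
    [1,[32,24.5,0],0],
    [1,[32,24.5,0],0],
    [1,[32,24.5,0],0],
    [1,[32,24.5,0],0],
    [1,[32,24.5,0],0],
    [1,[0,0,0],0],
    [1,[0,0,0],0],
  ],
)

```text
t: 3.45
tool_pos: [0.5277, 0.1715, 0.2676]
orientation: [-1.947, -2.464, 0.003]
force: [-0.4, -0.1, 0.8]
opening: 0.093
```

Run:
```python
from h import *
import cv2
from plant import optics
delta([.5278,.1761,.20])
for n in ["side","top","wrist"]:
    c=optics.read_camera(n); cv2.imwrite(f"pics/{n}1.png",c["color"][:,:,::-1])
    if n=="wrist": print(c["K"],c["position"],c["orientation"])
```

```text
t 3.45 pos [0.5277 0.1715 0.2676] tooly yaw 0.23333239493984181 z [-0.002 -0.001 -1.   ] F [-0.4 -0.1  0.8] open 0.0929630102418372 q [ 0.22 -0.01  1.54 -0.    1.61 -0.01]
delta tool mm [ 4.5  1.3 67.6]
[[325.1922621    0.         275.82241218]
 [  0.         325.1922621  208.83668719]
 [  0.           0.           1.        ]] [0.50972312 0.24149027 0.43554279] [-0.26597489 -0.02981675  0.23170846]
```

View pics/wrist1.png

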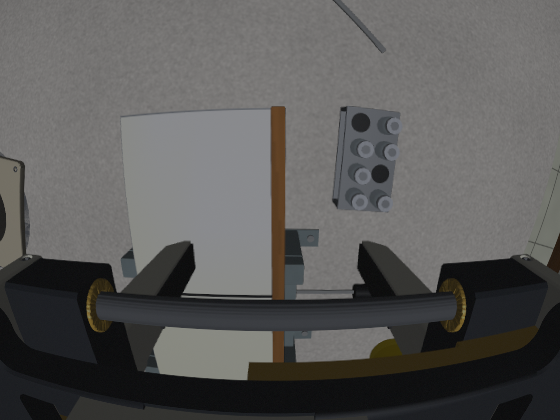

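View pics/side1.png

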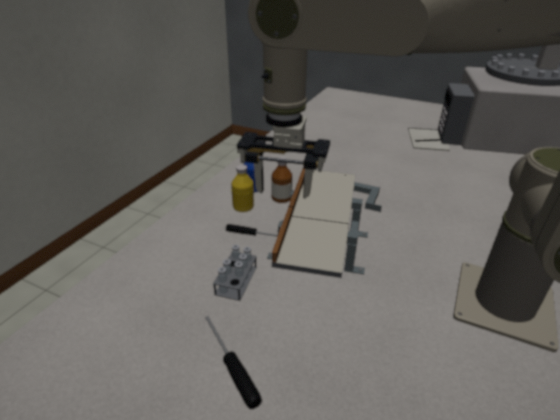

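>>> send_rows(
  targets=[
    [1,[2,0.5,30],0],
    [1,[2,0.5,30],0],
    [1,[0,0,30],0],
    [1,[0,0,20],0],
    [1,[0,0,8],0],
    [1,[0,0,5],0],
    [1,[0,0,0],0],
    [1,[0,0,0],0],
  ],
)

```text
t: 4.4
tool_pos: [0.529, 0.1751, 0.1472]
orientation: [1.946, 2.465, 0.003]
force: [-1.5, 0.1, 0.8]
opening: 0.0927
```

Run:
```python
from h import *
import cv2
from plant import optics
delta([.5278,.1761,.142])
for n in ["side","wrist"]:
    c=optics.read_camera(n); cv2.imwrite(f"pics/{n}2.png",c["color"][:,:,::-1])
```

```text
t 4.4 pos [0.529  0.1751 0.1472] tooly yaw 0.23443182541587954 z [ 0.002  0.    -1.   ] F [-1.5  0.1  0.8] open 0.09270273715298444 q [ 0.23  0.06  1.7  -0.    1.38 -0.01]
delta tool mm [ 1.3 -0.9  5.2]
```

View pics/wrist2.png

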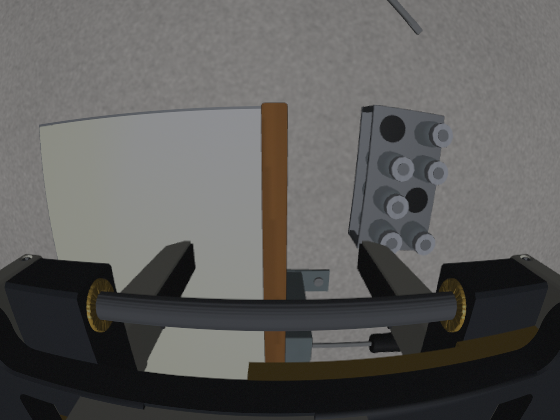

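>>> send_rows(
  targets=[
    [1,[0,-0.5,3.5],0],
    [-1,[0,0,0],0],
    [-1,[0,0,0],0],
    [-1,[0,0,0],0],
    [-1,[0,0,0],0],
    [-1,[0,0,0],0],
    [-1,[0,0,0],0],
    [-1,[0,0,0],0],
    [-1,[0,0,0],0],
  ],
  newtons=50,
)

```text
t: 5.4
tool_pos: [0.5276, 0.175, 0.1421]
orientation: [-1.946, -2.467, -0.0]
force: [0.8, -0.7, 0.4]
opening: 0.0337
```

Run:
```python
from h import *
import cv2
from plant import optics
delta([.5278,.1761,.142])
for n in ["side","top"]:
    c=optics.read_camera(n); cv2.imwrite(f"pics/{n}3.png",c["color"][:,:,::-1])
t=cv2.imread("pics/side3.png"); c=t[140:300,200:400]; c=cv2.resize(c,None,fx=3.7,fy=3.7,interpolation=cv2.INTER_CUBIC);c=cv2.convertScaleAbs(c,alpha=1.6,beta=30); cv2.imwrite("pics/side3c.png",c)
```

```text
t 5.4 pos [0.5276 0.175  0.1421] tooly yaw 0.23503072193156593 z [-0.  0. -1.] F [ 0.8 -0.7  0.4] open 0.0336587589627342 q [ 0.23  0.06  1.7   0.    1.38 -0.01]
delta tool mm [1.  0.4 0.1]
```

View pics/side3c.png

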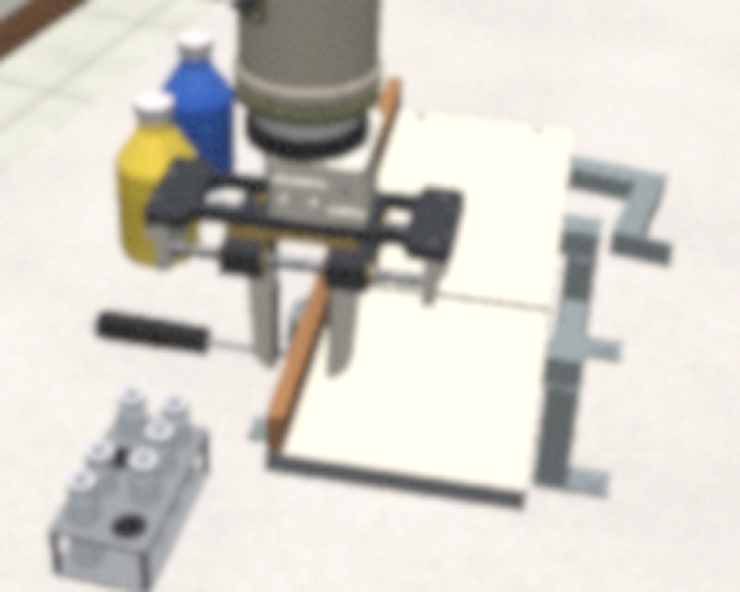

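>>> send_rows(
  targets=[
    [-1,[0,0,0],0],
    [-1,[0,0,0],0],
    [-1,[0,0,0],0],
    [-1,[0,0,0],0],
    [-1,[0,0,0],0],
    [-1,[0,0,0],0],
    [-1,[0,0,0],0],
  ],
)

```text
t: 6.2
tool_pos: [0.5277, 0.1751, 0.1422]
orientation: [1.946, 2.466, 0.0]
force: [0.8, 1.0, -0.3]
opening: 0.0115
```

Run:
```python
from h import *
from plant import robot
d=delta([.5278,.1761,.142])
# slide vector in stand frame: 158mm along -y stand; lip point rotates about too
s=[0.4937,-0.01,0.2004,0]; b=[0.4907,0.013,0.2346,.1208]
# desired board pose: line at (0,-.095) -> board centre x s.t. line at stand x 0
g=world(s,[[0,-.135,0]])[0]; gp=[g[0],g[1],s[2],.12]
l0=world(b,[[.074,.15,.046]])[0];l1=world(gp,[[.074,.15,.046]])[0]
p=robot.read_state()["tool_pos"]
print(l0,l1,l1-l0); delta(np.array(p)+(l1-l0)*[1,1,0])
```

```text
t 6.2 pos [0.5277 0.1751 0.1422] tooly yaw 0.23498416712635845 z [ 0.  0. -1.] F [ 0.8  1.  -0.3] open 0.011512153508449047 q [ 0.23  0.06  1.7   0.    1.38 -0.01]
delta tool mm [1.  0.3 0.2]
[0.52780485 0.1760927  0.1668    ] [0.56323312 0.01943034 0.166     ] [ 0.03542827 -0.15666236 -0.0008    ]
t 6.2 pos [0.5277 0.1751 0.1422] tooly yaw 0.23498416712635845 z [ 0.  0. -1.] F [ 0.8  1.  -0.3] open 0.011512153508449047 q [ 0.23  0.06  1.7   0.    1.38 -0.01]
delta tool mm [-160.6   -2.    -0. ]
```

>>> send_rows(
  targets=[
    [-1,[-3,0,0.5],0],
    [-1,[-8,0,0.5],0.004],
    [-1,[-10,0,0],0.004],
    [-1,[-10,0,0],0.004],
    [-1,[-10,0,0],0.004],
    [-1,[-10,0,0],0.004],
    [-1,[-10,0,0],0.004],
    [-1,[-10,0,0],0.004],
    [-1,[-10,0,0],0.004],
    [-1,[-6,0,0],0.002],
    [-1,[-3,0,0],0],
    [-1,[0,0,0],0],
  ],
)

```text
t: 7.4
tool_pos: [0.5476, 0.0879, 0.1421]
orientation: [-1.988, -2.432, -0.003]
force: [-1.0, 4.5, 4.6]
opening: 0.0118
```

```bash
cat > shot.py <<'E'
import sys,cv2
from plant import optics
k=sys.argv[1]
for n,(a,b,c,d,f) in {"side":(140,300,230,430,4),"top":(160,320,190,450,3)}.items():
    t=optics.read_camera(n)["color"][:,:,::-1]; cv2.imwrite(f"pics/{n}{k}.png",t)
    t=cv2.resize(t[a:b,c:d],None,fx=f,fy=f,interpolation=cv2.INTER_CUBIC); cv2.imwrite(f"pics/{n}{k}c.png",cv2.convertScaleAbs(t,alpha=1.5,beta=20))
E
python3 shot.py 4; python3 -c "
from h import *
delta([.5632,.0184,.142])"
```

```text
t 7.5 pos [0.5476 0.0879 0.1421] tooly yaw 0.20049424505403482 z [ 0.001  0.002 -1.   ] F [-0.8  4.7  5.4] open 0.011548464950116496 q [ 0.07  0.06  1.71  0.    1.38 -0.14]
delta tool mm [-71.2   1.4   0. ]
```

View pics/side4c.png

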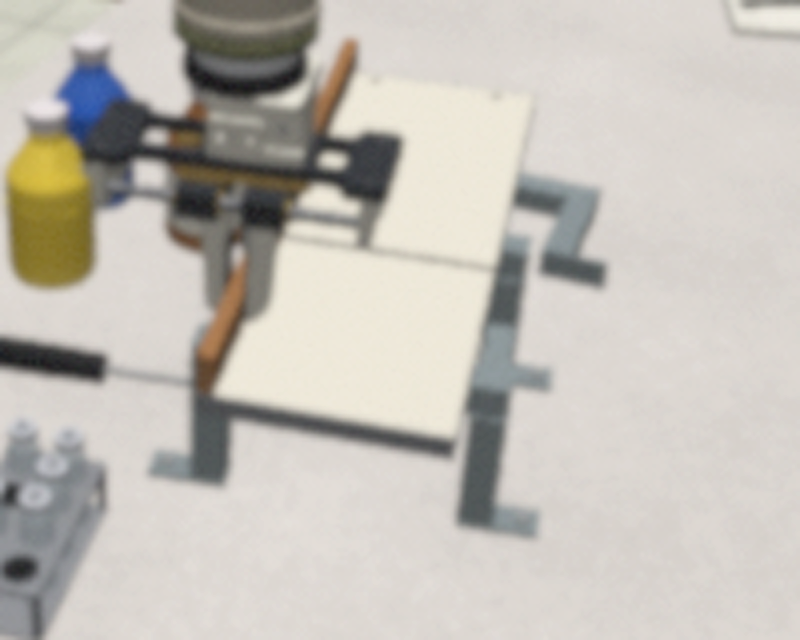

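View pics/top4c.png

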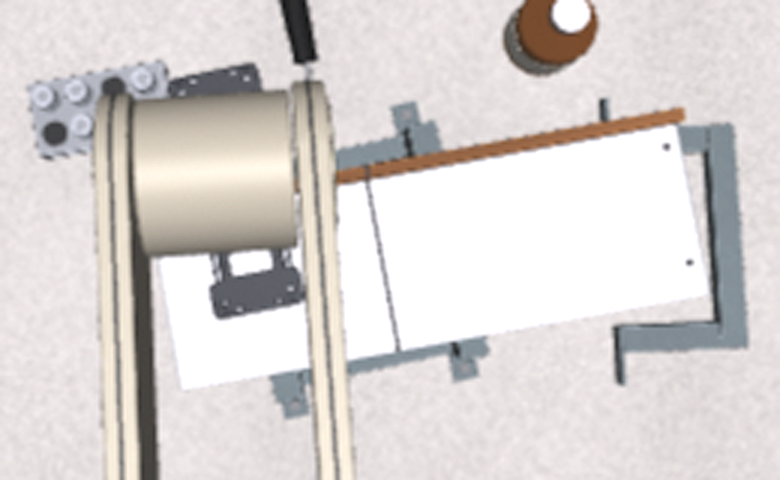

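```bash
cat >> h.py <<'E'
S4=lambda u,v:(230+(u+.5)/4-.5,140+(v+.5)/4-.5)
def instand(s,b):
    L=world(b,[[0,.04,.016]])[0]; c,sn=np.cos(s[2]),np.sin(s[2]); d=L[:2]-np.array(s[:2])
    print("line in stand mm",1e3*(c*d[0]+sn*d[1]),1e3*(-sn*d[0]+c*d[1]),"rel yaw",b[2]-s[2])
E
python3 - <<'E'
from h import *
np.set_printoptions(precision=4,suppress=True)
for sc in (("top",),("side",),("top","side")):
    B=[("top",T(182,390),(-.08,.23,.016)),("top",T(708,297),(-.08,-.23,.016)),("top",T(684,107),(.08,-.23,.046)),("top",T(398,350),(-.08,.04,.016)),
    ("side",S4(453,441),(-.08,.23,.016)),("side",S4(534,95),(-.08,-.23,.016)),("side",S4(497,270),(-.08,.04,.016)),("side",S4(288,238),(.068,.04,.016)),("side",S4(202,350),(.08,.23,.046))]
    b,r=fit([o for o in B if o[0] in sc],[.5,0,.2,.12]);print("board",sc,b,"\n",r.round(1).tolist())
    instand([0.4937,-0.01,0.2004,0],b)
s=[0.4937,-0.01,0.2004,0]
P=[[-.105,.095,.12],[-.08,.095,0.12],[-.105,.07,.12],[-.105,-.095,.12],[-.105,.095,0.01],[.105,.095,.01],[-.122,.095,0]]
print("pred side",[(4*(u-230),4*(v-140)) for u,v in proj("side",world(s,P))])
E
```

```text
board ('top',) [ 0.4997 -0.0715  0.1758  0.1134] 
 [[-0.3, -0.2], [0.4, -0.6], [-0.3, 0.6], [0.2, 0.2]]
line in stand mm -5.359818714579348 -21.527361101887823 rel yaw -0.02458746173977927
board ('side',) [ 0.5051 -0.0849  0.1786  0.1115] 
 [[0.7, -0.9], [0.4, 0.5], [-0.5, -0.0], [-0.1, -0.1], [-0.4, 0.6]]
line in stand mm -2.8649460297431406 -35.68114235417721 rel yaw -0.021827710006096457
board ('top', 'side') [ 0.5003 -0.0707  0.1766  0.1211] 
 [[-0.8, -0.0], [1.1, -0.7], [0.2, -0.0], [0.1, 0.2], [1.0, -0.1], [1.1, 0.0], [0.0, 0.1], [-0.4, -0.2], [-1.3, 1.0]]
line in stand mm -4.703264397789742 -20.8140469235124 rel yaw -0.023771955689921492
pred side [(np.float64(506.67385853881524), np.float64(392.3104764955136)), (np.float64(466.9813482883287), np.float64(385.98468951314237)), (np.float64(510.4012981488215), np.float64(369.2087847380765)), (np.float64(531.8121885270498), np.float64(236.50970936143665)), (np.float64(487.75204688158146), np.float64(522.4454323659781)), (np.float64(184.11928673781472), np.float64(469.0581758000428)), (np.float64(511.6202260558998), np.float64(538.0702271922128))]
```

Run:
```python
import cv2
t=cv2.imread("pics/side4.png")[195:285,260:380]; cv2.imwrite("pics/s4z.png",cv2.convertScaleAbs(cv2.resize(t,None,fx=6.5,fy=6.5,interpolation=cv2.INTER_CUBIC),alpha=1.5,beta=20))
t=cv2.imread("pics/top4.png")[190:295,270:370]; cv2.imwrite("pics/t4z.png",cv2.convertScaleAbs(cv2.resize(t,None,fx=5.5,fy=5.5,interpolation=cv2.INTER_CUBIC),alpha=1.2,beta=10))
```

```text
(no output)
```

View pics/s4z.png

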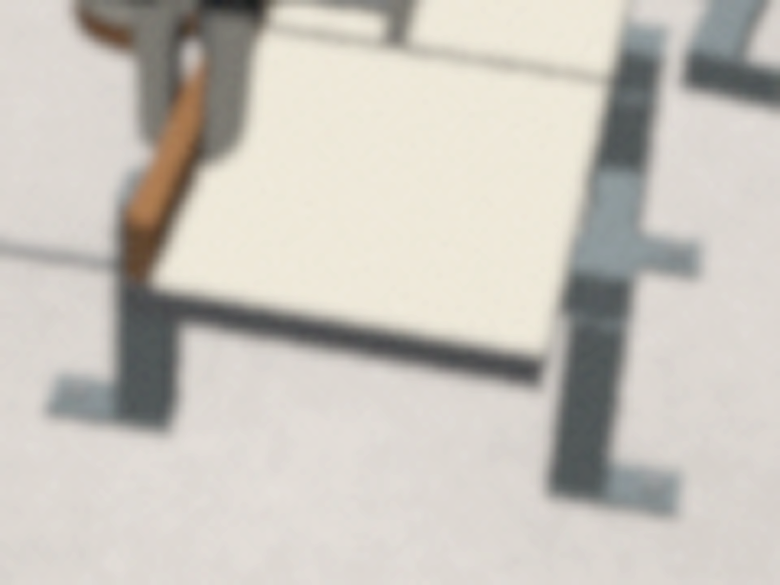

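View pics/t4z.png

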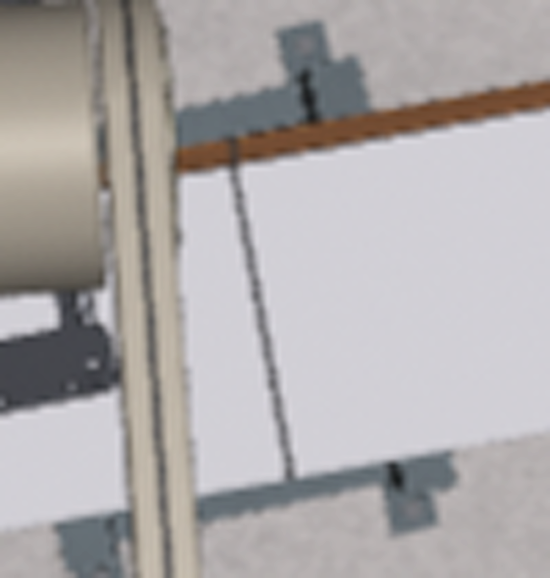

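Run:
```python
from h import *
np.set_printoptions(precision=4,suppress=True)
Z=lambda u,v:(270+(u+.5)/5.5-.5,190+(v+.5)/5.5-.5)
zf=.006
F=[("top",T(237,141),(.122,.0825,zf)),("top",T(403,103),(.122,-.0825,zf)),("top",T(296,417),(-.122,.0825,zf)),("top",T(466,380),(-.122,-.0825,zf))]
s,r=fit(F,[.49,-.01,.2],0.);print(s,r.round(2).tolist())
E_=[("top",Z(362,57),(.105,-.095,.12)),("top",Z(459,487),(-.105,-.095,.12))]
s2,r=fit(F+E_,[.49,-.01,.2],0.);print(s2,r.round(2).tolist())
B=[("top",T(182,390),(-.08,.23,.016)),("top",T(708,297),(-.08,-.23,.016)),("top",T(684,107),(.08,-.23,.046)),("top",T(398,350),(-.08,.04,.016)),("top",T(367,166),(.08,.04,.046))]
b,r=fit(B,[.5,0,.2],.12);b=list(b)+[.12];print(b,r.round(2).tolist())
B0=[("top",T(92,415),(-.08,.23,.016)),("top",T(611,290),(-.08,-.23,.016)),("top",T(575,107),(.08,-.23,.046)),("top",T(43,235),(.08,.23,.046)),
("top",T(306,366),(-.08,.04,.016)),("top",T(262,183),(.08,.04,.046))]
b0,r=fit(B0,[.5,0,.2],.12);b0=list(b0)+[.12];print(b0,r.round(2).tolist())
for q in (b0,b): instand(s,q);instand(s2,q)
print(world(b,[[.074,.15,.046]]),world(b0,[[.074,.15,.046]]))
```

```text
[ 0.4879 -0.0103  0.2299] [[0.03, 5.69], [0.47, 5.17], [-0.12, -3.13], [-0.34, -4.03]]
[ 0.4898 -0.0107  0.224 ] [[0.37, 4.79], [0.89, 4.6], [-0.28, -3.93], [-0.42, -4.49], [-0.77, -0.21], [0.31, 0.24]]
[np.float64(0.4997594224543878), np.float64(-0.07073370291444184), np.float64(0.17585807029999406), 0.12] [[-0.84, 0.04], [0.92, -0.47], [0.12, 0.3], [0.08, 0.4], [-0.24, -0.3]]
[np.float64(0.4891848112000131), np.float64(0.012880316128784377), np.float64(0.23471273225590011), 0.12] [[-0.49, 0.64], [1.03, 0.45], [-0.02, -0.25], [-0.28, -0.07], [0.1, -0.28], [-0.09, -0.4]]
line in stand mm 6.358737513620358 62.242411464506844 rel yaw 0.004803097272256501
line in stand mm 4.174634024320006 63.0866154360747 rel yaw 0.010756043093247875
line in stand mm -0.04652804226900828 -21.639270324756986 rel yaw -0.05405156468364955
line in stand mm -1.7311778805808478 -20.831710049963856 rel yaw -0.04809861886265818
[[0.5464 0.0899 0.166 ]] [[0.5263 0.176  0.166 ]]
```

Run:
```python
from h import *
np.set_printoptions(precision=4,suppress=True)
Y=lambda u,v:(260+(u+.5)/6.5-.5,195+(v+.5)/6.5-.5)
Z=lambda u,v:(270+(u+.5)/5.5-.5,190+(v+.5)/5.5-.5)
L=[("side",Y(118,421),(.105,.095,0)),("side",Y(170,431),(.08,.095,0)),("side",Y(548,492),(-.08,.095,0)),("side",Y(605,500),(-.105,.095,0)),("side",Y(632,280),(-.105,.095,.12)),("side",Y(664,38),(-.105,-.095,.12))]
s,r=fit(L,[.49,-.01,.2],0.);print("side",s,r.round(2).tolist())
zf=.006
def resid(a,X):
    w=[a[0],a[1],a[2],0];f=a[3];g=a[4]
    F=[("top",T(237,141),(f,g,zf)),("top",T(403,103),(f,-g,zf)),("top",T(296,417),(-f,g,zf)),("top",T(466,380),(-f,-g,zf))]+X
    return np.concatenate([proj(n,world(w,p))[0]-uv for n,uv,p in F])
E_=[("top",Z(362,57),(.105,-.095,.12)),("top",Z(459,487),(-.105,-.095,.12))]
for X in (E_,E_+L):
    k=least_squares(resid,[.49,-.01,.2,.13,.08],args=(X,),loss='soft_l1');print("comb",k.x,resid(k.x,X).reshape(-1,2).round(1).tolist())
```

```text
side [ 0.4943 -0.0141  0.2193] [[-0.8, 0.29], [-0.07, 0.18], [-0.63, 0.23], [-0.11, 0.51], [0.91, -0.88], [0.86, -2.45]]
comb [ 0.4907 -0.0105  0.2137  0.1347  0.0821] [[-0.1, -0.2], [0.2, 0.2], [0.3, -0.1], [0.0, 0.0], [-0.3, -0.3], [-0.1, 0.3]]
comb [ 0.4917 -0.0112  0.2114  0.1348  0.0821] [[0.2, -0.7], [0.6, -0.1], [0.4, -0.5], [0.2, -0.2], [0.0, -0.6], [0.1, 0.1], [-0.6, 0.9], [0.1, 0.9], [-0.4, 1.3], [0.1, 1.6], [1.2, 0.2], [1.7, -1.6]]
```

Run:
```python
from h import *
from plant import robot
s=[.491,-.0107,.213,0]; b=[.4998,-.0707,.1765,.12]
instand(s,b)
g=world(s,[[0,-.135,0]])[0]; gp=[g[0],g[1],s[2],.12]
l0=world(b,[[.074,.15,.046]])[0];l1=world(gp,[[.074,.15,.046]])[0]
delta(np.array(robot.read_state()["tool_pos"])+(l1-l0)*[1,1,0]); print(l1-l0)
```

```text
line in stand mm -2.622777179980463 -20.530968972651614 rel yaw -0.036500000000000005
t 7.5 pos [0.5476 0.0879 0.1421] tooly yaw 0.20049424505403482 z [ 0.001  0.002 -1.   ] F [-0.8  4.7  5.4] open 0.011548464950116496 q [ 0.07  0.06  1.71  0.    1.38 -0.14]
delta tool mm [-71.7  -0.4  -0.1]
[ 0.01384419 -0.07035883  0.        ]
```

>>> send_rows(
  targets=[
    [-1,[-3,0,0.5],-0.005],
    [-1,[-7,-0.3,0.5],-0.006],
    [-1,[-8,-0.3,0],-0.006],
    [-1,[-8,-0.3,0],-0.006],
    [-1,[-8,-0.3,0],-0.006],
    [-1,[-8,-0.3,0],-0.006],
    [-1,[-8,-0.3,0],-0.006],
    [-1,[-7,-0.3,0],-0.005],
    [-1,[-5,0,0],-0.004],
    [-1,[-2,0,0],0],
    [-1,[0,0,0],0],
    [-1,[0,0,0],0],
  ],
  newtons=60,
)

```text
t: 8.7
tool_pos: [0.5602, 0.026, 0.1421]
orientation: [-1.926, -2.482, -0.006]
force: [-3.1, 9.6, 11.0]
opening: 0.0114
```

```bash
python3 shot.py 5; python3 -c "
from h import *
delta([.5614,.0175,.142])
import cv2
t=cv2.imread('pics/side5.png')[195:285,260:380]; cv2.imwrite('pics/s5z.png',cv2.convertScaleAbs(cv2.resize(t,None,fx=6.5,fy=6.5,interpolation=cv2.INTER_CUBIC),alpha=1.5,beta=20))
t=cv2.imread('pics/top5.png')[190:295,310:440]; cv2.imwrite('pics/t5z.png',cv2.convertScaleAbs(cv2.resize(t,None,fx=5.5,fy=5.5,interpolation=cv2.INTER_CUBIC),alpha=1.2,beta=10))
"
```

```text
t 8.8 pos [0.5602 0.026  0.1421] tooly yaw 0.2509895123373411 z [ 0.002  0.003 -1.   ] F [-1.8  8.8 11.2] open 0.011480157350310856 q [-0.05  0.07  1.69  0.    1.38 -0.3 ]
delta tool mm [-8.5 -1.   0.1]
```

View pics/s5z.png

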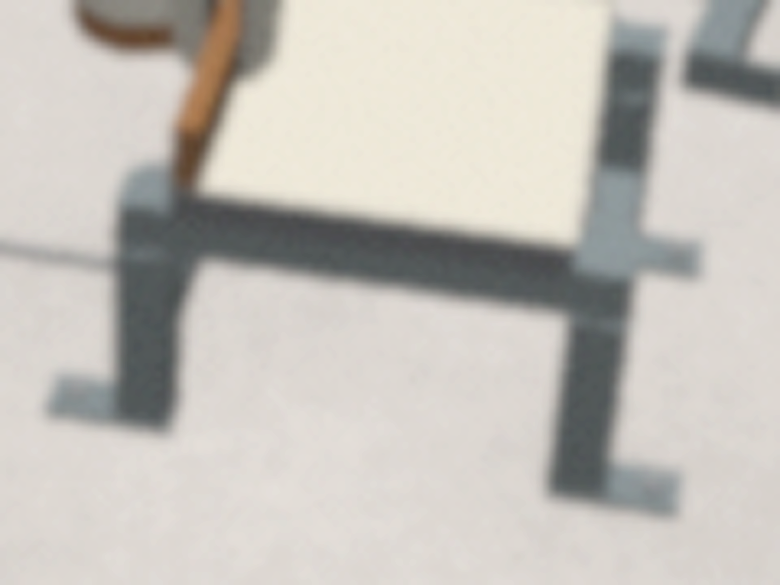

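View pics/t5z.png

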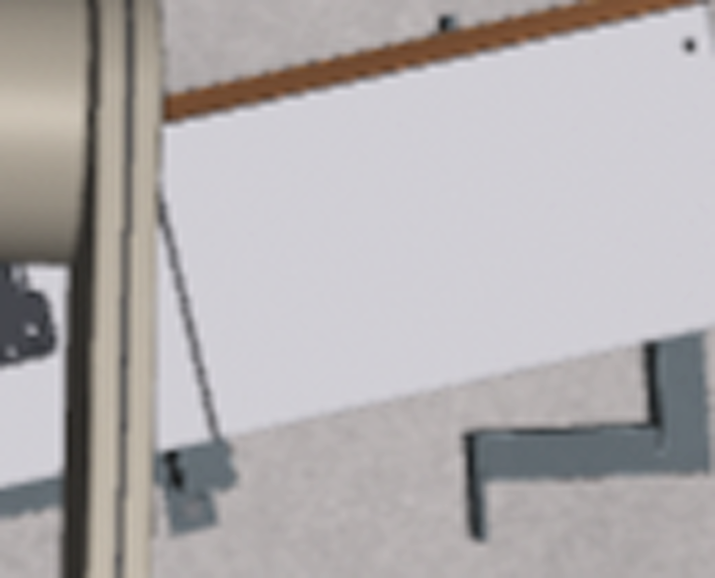

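View pics/top5c.png

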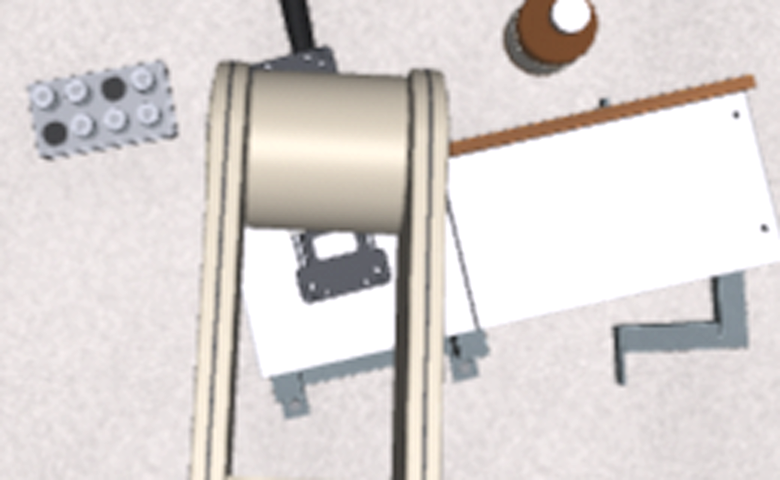

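View pics/side5c.png

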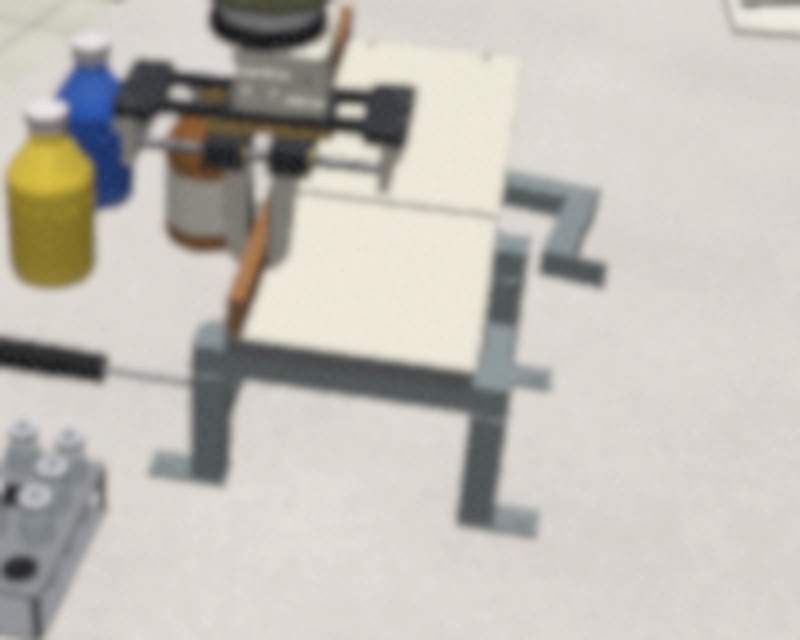

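```bash
python3 - <<'E'
import cv2
t=cv2.imread('pics/top5.png')[180:300,330:470]; cv2.imwrite('pics/t5y.png',cv2.convertScaleAbs(cv2.resize(t,None,fx=5.5,fy=5.5,interpolation=cv2.INTER_CUBIC),alpha=1.2,beta=10))
t=cv2.imread('pics/side5.png')[215:245,280:370]; cv2.imwrite('pics/s5y.png',cv2.convertScaleAbs(cv2.resize(t,None,fx=8.5,fy=8.5,interpolation=cv2.INTER_CUBIC),alpha=2,beta=30))
E
python3 - <<'E'
from h import *
s=[.491,-.0107,.213,0]
Y=lambda u,v:(260+(u+.5)/6.5-.5,195+(v+.5)/6.5-.5)
Z5=lambda u,v:(310+(u+.5)/5.5-.5,190+(v+.5)/5.5-.5)
for cam in (("top",),("side",),("top","side")):
    B=[("top",T(265,377),(-.08,.23,.016)),("top",Z5(218,437),(-.08,.04,.016)),("top",T(755,77),(.08,-.23,.046)),
    ("side",Y(575,248),(-.08,.23,.016)),("side",S4(521,57),(-.08,-.23,.016)),("side",S4(498,215),(-.08,.04,.016)),("side",Y(182,132),(.08,.23,.046))]
    b,r=fit([o for o in B if o[0] in cam],[.52,-.13,.21],.12);b=list(b)+[.12];print(cam,np.round(b,4),r.round(1).tolist()); instand(s,b)
E
```

```text
('top',) [ 0.519  -0.1364  0.2152  0.12  ] [[-1.1, 0.1], [0.2, 0.5], [0.7, -0.7]]
line in stand mm 0.6917381281289804 -88.77347899142686 rel yaw 0.0022145783052736623
('side',) [ 0.5218 -0.135   0.2308  0.12  ] [[0.9, 0.0], [-0.1, -0.3], [0.1, 0.6], [-1.0, -0.5]]
line in stand mm 3.09606666055514 -88.01092812557941 rel yaw 0.017782745824543866
('top', 'side') [ 0.5205 -0.136   0.223   0.12  ] [[-0.8, 0.1], [0.3, -0.0], [0.1, -1.9], [0.8, -0.0], [0.9, -0.2], [0.5, 0.6], [-1.0, -0.7]]
line in stand mm 1.931619752425083 -88.70007404599751 rel yaw 0.009961731919500061
```

View pics/s5y.png

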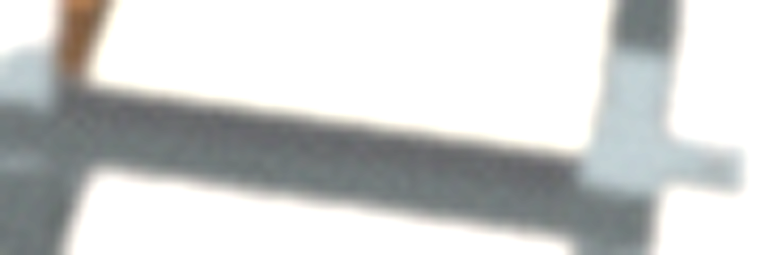

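View pics/t5y.png

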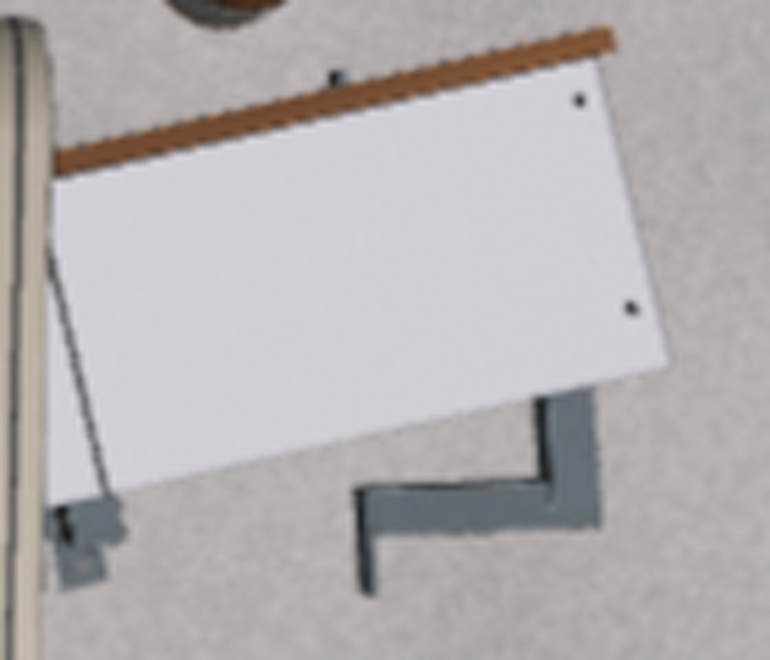

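>>> send_rows(
  targets=[
    [-1,[-2,0,0],0],
    [-1,[-3,0,0],0],
    [-1,[-2,0,0],0],
    [-1,[0,0,0],0],
    [-1,[0,0,0],0],
  ],
)

```text
t: 9.3
tool_pos: [0.562, 0.0194, 0.1422]
orientation: [-1.926, -2.482, -0.006]
force: [-2.9, 10.1, 10.3]
opening: 0.0115
```

```bash
python3 shot.py 6; python3 -c "
from h import *
delta([.5614,.0175,.142])
import cv2
t=cv2.imread('pics/side6.png')[195:285,260:380]; cv2.imwrite('pics/s6z.png',cv2.convertScaleAbs(cv2.resize(t,None,fx=6.5,fy=6.5,interpolation=cv2.INTER_CUBIC),alpha=1.5,beta=20))
t=cv2.imread('pics/side6.png')[215:245,280:370]; cv2.imwrite('pics/s6y.png',cv2.convertScaleAbs(cv2.resize(t,None,fx=8.5,fy=8.5,interpolation=cv2.INTER_CUBIC),alpha=2.2,beta=10))
t=cv2.imread('pics/top6.png')[250:300,320:390]; cv2.imwrite('pics/t6z.png',cv2.convertScaleAbs(cv2.resize(t,None,fx=10,fy=10,interpolation=cv2.INTER_CUBIC),alpha=1.2,beta=10))
"
```

```text
t 9.4 pos [0.562  0.0194 0.1421] tooly yaw 0.2511781492109441 z [ 0.002  0.003 -1.   ] F [-2.9 10.  12.6] open 0.011495183390405981 q [-0.06  0.08  1.69  0.    1.38 -0.31]
delta tool mm [-1.7 -1.   0.1]
```

View pics/s6z.png

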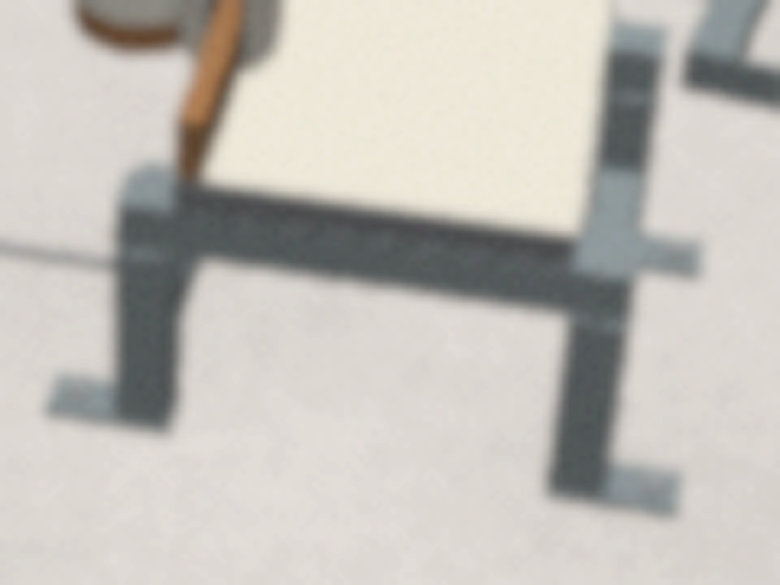

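View pics/t6z.png

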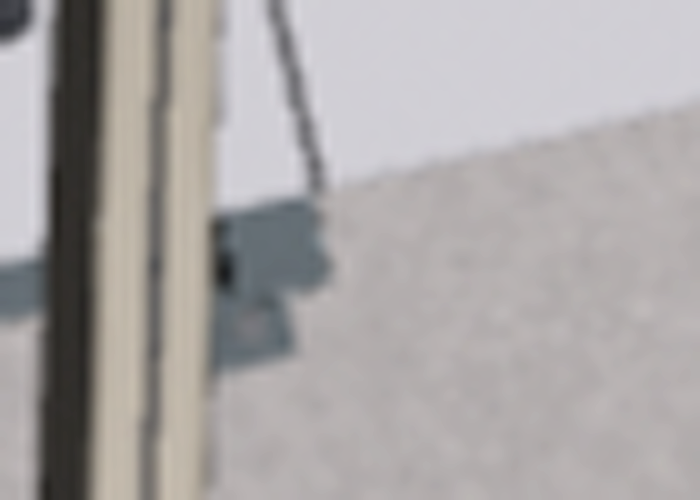

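View pics/s6y.png

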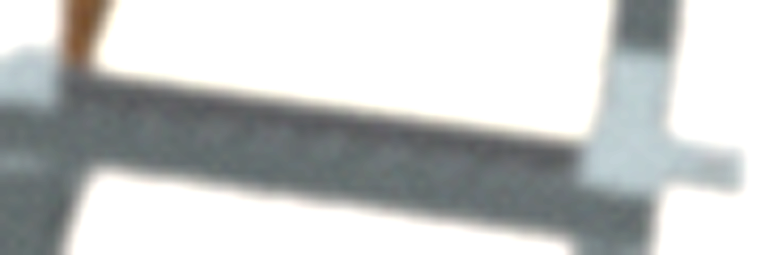

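View pics/top6c.png

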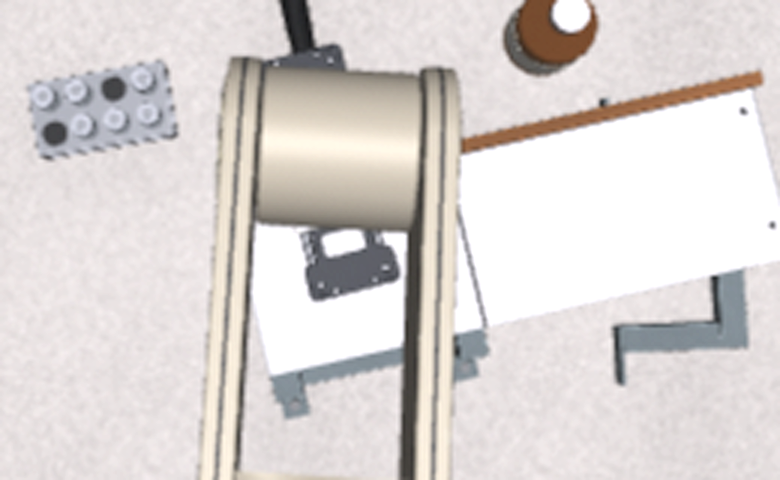

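View pics/side6c.png

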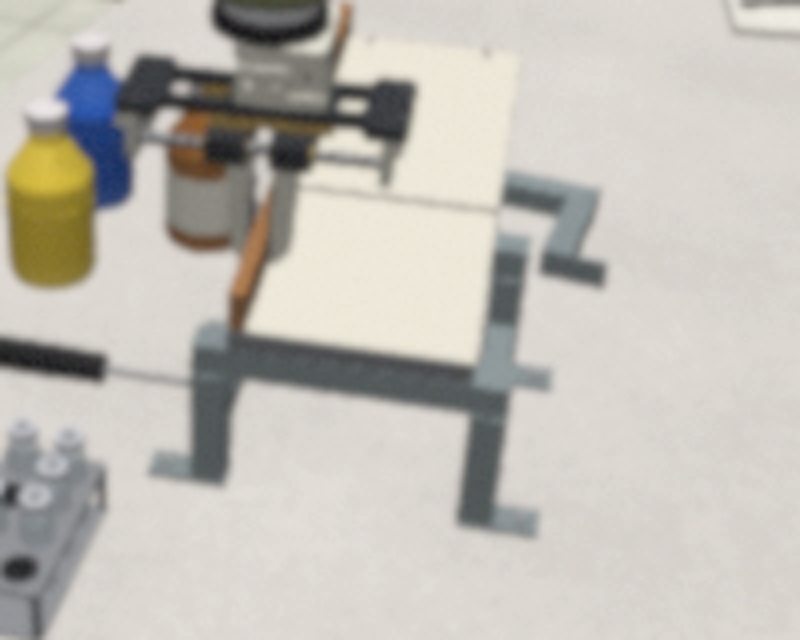

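Run:
```python
from h import *
s=[.491,-.0107,.213,0]
P=[[-.08,.095,.12],[-.08,.095,.136],[.06,.095,.12],[.06,.095,.136],[-.08,.090,.136]]
print("s6z pred",((proj("side",world(s,P))-[260,195])*6.5).round(0).tolist())
P=[[-.08,-.095,.136],[-.08,-.095,.12],[-.105,-.095,.12]]
print("t6z pred",((proj("top",world(s,P))-[320,250])*10).round(0).tolist())
# edge profile in side: find light frame-top bottom edge & board top edge near columns
import cv2
g=cv2.cvtColor(cv2.imread("pics/side6.png"),cv2.COLOR_BGR2GRAY)
for c in (300,320,335,345,350,354): print(c,g[220:248,c].tolist())
Y=lambda u,v:(260+(u+.5)/6.5-.5,195+(v+.5)/6.5-.5)
t6=lambda u,v:(320+(u+.5)/10-.5,250+(v+.5)/10-.5)
for cam in (("top",),("side",),("top","side")):
    B=[("top",T(276,374),(-.08,.23,.016)),("top",t6(321,190),(-.08,.04,.016)),("top",T(762,72),(.08,-.23,.046)),
    ("side",Y(576,238),(-.08,.23,.016)),("side",S4(521,54),(-.08,-.23,.016)),("side",S4(498,210),(-.08,.04,.016)),("side",Y(184,124),(.08,.23,.046))]
    b,r=fit([o for o in B if o[0] in cam],[.52,-.13,.21],.12);b=list(b)+[.12];print(cam,np.round(b,4),r.round(1).tolist()); instand(s,b)
```

```text
s6z pred [[574.0, 270.0], [579.0, 237.0], [223.0, 216.0], [225.0, 184.0], [580.0, 229.0]]
t6z pred [[318.0, 193.0], [309.0, 189.0], [330.0, 284.0]]
300 [141, 140, 137, 124, 96, 61, 42, 40, 40, 42, 44, 43, 45, 45, 48, 67, 97, 121, 128, 129, 129, 128, 129, 128, 128, 128, 128, 127]
320 [141, 141, 142, 141, 140, 136, 121, 90, 57, 40, 41, 45, 44, 43, 45, 45, 44, 49, 69, 99, 122, 130, 131, 132, 131, 132, 131, 131]
335 [141, 140, 142, 141, 142, 141, 141, 137, 124, 96, 62, 41, 37, 43, 45, 44, 44, 45, 45, 49, 60, 88, 114, 128, 132, 131, 132, 133]
345 [142, 141, 141, 141, 142, 141, 141, 140, 139, 131, 111, 75, 47, 39, 41, 46, 50, 46, 46, 46, 48, 52, 71, 99, 119, 126, 125, 126]
350 [118, 114, 109, 108, 109, 104, 102, 99, 94, 91, 88, 86, 87, 87, 87, 85, 75, 61, 48, 46, 46, 47, 47, 53, 55, 51, 45, 45]
354 [57, 72, 82, 87, 87, 88, 88, 87, 87, 87, 88, 89, 88, 87, 87, 87, 84, 72, 56, 46, 43, 46, 47, 51, 60, 59, 53, 47]
('top',) [ 0.5216 -0.1428  0.2193  0.12  ] [[-2.0, 0.4], [0.4, 0.0], [0.6, -0.4]]
line in stand mm 1.7730134720800976 -95.55453284931724 rel yaw 0.006250440850910921
('side',) [ 0.5236 -0.141   0.2313  0.12  ] [[0.8, 0.1], [-0.1, -0.3], [0.1, 0.7], [-0.9, -0.6]]
line in stand mm 3.5718393130395527 -94.2350518143508 rel yaw 0.018268753290053757
('top', 'side') [ 0.5226 -0.1423  0.2244  0.12  ] [[-2.0, 0.5], [0.3, -0.3], [0.2, -1.2], [0.7, -0.1], [0.7, -0.3], [0.5, 0.7], [-0.9, -0.9]]
line in stand mm 2.5738508464457874 -95.2892644084657 rel yaw 0.011391803394715572
```

>>> send_rows(
  targets=[
    [-1,[0,0,0],0],
    [-1,[0,0,0],0],
    [-1,[0,0,0],0],
    [-1,[0,0,0],0],
    [-1,[0,0,0],0],
    [-1,[0,0,0],0],
    [-1,[0,0,0],0],
    [-1,[0,0,0],0],
    [-1,[0,0,0],0],
    [-1,[0,0,0],0],
  ],
)

```text
t: 10.4
tool_pos: [0.562, 0.0195, 0.1421]
orientation: [-1.926, -2.482, -0.006]
force: [-3.5, 9.6, 11.0]
opening: 0.0114
```

```bash
python3 shot.py 7
python3 - <<'E'
from h import *
import cv2
delta([.562,.0194,.142])
for n in ("side","top"):
    a=cv2.imread(f"pics/{n}6.png").astype(int);b=cv2.imread(f"pics/{n}7.png").astype(int);d=abs(a-b).max(2);print(n,d.max(),(d>25).sum())
    a=cv2.imread(f"pics/{n}0.png").astype(int)
    d=abs(a-b).max(2)
    for nm,(r0,r1,c0,c1) in {"side":{"rack":(240,300,205,262),"driver":(220,240,220,262)},"top":{"rack":(178,215,195,252),"bottle":(150,190,355,395),"leg":(225,290,400,445),"driver":(145,172,278,300)}}[n].items(): print(n,nm,(d[r0:r1,c0:c1]>30).sum())
E
```

```text
t 10.5 pos [0.562  0.0195 0.1421] tooly yaw 0.25121493486604923 z [ 0.002  0.003 -1.   ] F [-2.8  9.3 11.6] open 0.011484131864341445 q [-0.06  0.08  1.69  0.    1.38 -0.31]
delta tool mm [-0.1  0.   0.1]
side 11 0
side rack 0
side driver 0
top 24 0
top rack 0
top bottle 0
top leg 1097
top driver 0
```

View pics/side7.png

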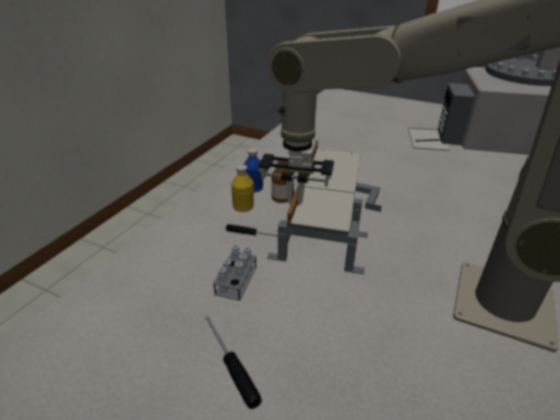

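```bash
python3 -c "
from plant import ticket
print(ticket.close_job())"
```

```text
the job is handed in; nothing more can be done
None
```

The job is handed in with the line over the end frame's outer face, to within what the cameras can resolve. The arm is still gripping the lip at 60 N and pressing down with about 11 N. I slid the board about 158 mm and corrected its angle on the way.

**Line position:** the combined two-camera fit puts the line at y = -95.3 mm, against the target of -95 mm (allowed ±6 mm). It is about 2.6 mm off centre along x.

**Where checks disagreed:**
- A direct look at the gap in the top view suggested the line was about 2.5 mm short.
- A direct edge check in the side view put it about 1 mm past.
- The board's angle to the riser came out at 0.006 rad from the top camera and 0.018 rad from the side camera. Both are inside the 0.06 rad limit.

**Level and steadiness:** the pictures were consistent with a flat board, though I did not measure tilt on its own. Over a 1 s hold the board did not move in the pictures and the tool stayed within 0.1 mm.

**Things to leave alone:** the pictures showed no change at the bottle, driver or vial rack. The board now partly covers the leg frame in the top view, so I could only check its visible part, which had not moved.

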